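# Lift the washed mouthpiece cap with the tongs

## Robot

A 6-joint arm with a two-finger parallel gripper is mounted at the origin on the work surface. World frame = base frame: x ahead of the robot, y to its left, z up, the work surface at z = 0. Lengths are in mm, angles in rad, forces in N, time in s.
With the tool pointing down it reaches from about 400 to 925 mm from the base axis. Payload 12.5 kg.
Tool frame: the origin (TCP) lies between the finger pads; the fingertips stand 25 mm ahead of it and the grasp point (between the pads) lies 6 mm ahead of it; z points along the fingers, x is the direction in which the jaws open and shut, and the axes are right-handed (so a half turn about z gives the same grasp; the last joint's range is limited). The gripper opens to 95 mm and grips with 3 to 60 N. Pads are 20 mm wide; open, the fingers measure 119 mm over their backs; the gripper's body (75 mm by 180 mm) begins 59 mm behind the grasp point.
Start: joints at [-1.415, 0.491, 1.559, -0, 1.092, -0.106], TCP at [161.784, -603.713, 239.661] pointing down, gripper open.
Joint ranges: [-3.1, 3.1], [-0.84, 2.19], [0.05, 2.79], [-1.13, 4.28], [0.06, 2.93], [-2.69, 2.69]. Speed limits (rad/s): [2.22, 2.22, 2.79, 3.14, 3.14, 3.14].

## Interface

Orientations are given as a rotation vector (axis times angle).
In Python, from cell import arm, cams gives the robot as it stands.
- The arm moves only by the shell command python3 -m crank 'ROWS'. ROWS is JSON, a list of rows, each an object with "slide": the shift along the tool's x, y, z scaled (see below), a list of three; "rot": the turn, a rotation vector about the tool's x, y, z scaled (see below), a list of three; "hand": the closure in counts, from 0 (fully open) to 255 (shut). In form: [{"slide": [dx, dy, dz], "rot": [ax, ay, az], "hand": hand}, ...]. A call has 1 to 8 rows; each row shifts and turns the pose as measured when the row begins, along the tool's axes as they then stand; what a row does not reach is not made up. The controller multiplies each number of a shift by 25 mm and each number of a turn by 4 degrees. A row lasts 1/12 s, in which the tool goes at most 41.7 mm and 7.16 degrees, less where a joint would pass 70% of its speed; a pose out of reach is approached as far as the arm can. A call with a number of a shift or a turn outside -1 to 1 is refused whole. A call with a gripper value outside its range is refused whole. The fingers move at their own pace and stop on an object; the grip force is fixed at half the most. Time passes only in rows, so rows that do not move let the fingers close. It gives the time, the measured TCP pose, the force and the opening at its end, in the units of the state.
- arm.get_obs(): the state, without advancing time (a new reading comes with each control period).
- cams.grab_frame(name): name is "scene" or "top" or "wrist"; returns the picture (400x640x3 uint8, red, green, blue); there is no depth.
- cams.calibration(name): a dict with "fx", "fy", "cx", "cy" (pixels), "k1" (the pictures are not rectified: a ray, as slopes to the right and down, at radius r is drawn at 1 + k1 r^2 times it, then the intrinsics apply), "rvec" (rotation vector, rad) and "tvec" (3), from world to camera coordinates, as OpenCV has them; the wrist camera has in their place "hand_eye" (4x4, takes a point from camera to tool coordinates, whose origin is the TCP and whose axes are the tool frame's). Camera axes: x right, y down, z forward; pixel columns grow to the right and rows downward; lengths in mm; the calibration is good to about 2 mm. A picture is of the moment at which its call begins: read the wrist's pose just before it. calibration takes no time and is no camera call.
- arm.sign_off(): hands the job in, once; it reports no verdict.
The state is a dict: "time": time; "qpos": joint angles; "joint_vel": joint speeds; "joint_torque": joint torques, N m; "tool_pos": TCP position; "orientation": TCP orientation; "ft_force": force on the tool from outside, world axes, zero at the start; "wrist_torque": the same for the moment, N m; "finger_gap": finger opening in mm.
Only numpy, scipy, OpenCV 4.12 (cv2) and the standard library are available. Lean on these libraries where they do the work, as an engineer would, in place of code of your own. Each camera call takes 0.05 s, during which the arm holds its last target. There are 200 camera calls.

## Task

The washed parts of a customer's vaporiser tank are drying in a row on the mat. Pick up the tongs, close them on the top cap (the part with the mouthpiece) and lift it at least 10 cm clear of the mat so that I can look it over; it goes in someone's mouth, so nothing but the tongs may touch it, and everything else stays where it is. Finish while still holding it up in the tongs, steady: do not put it down or let go.

Things in the scene. Friction and masses are not known exactly. Their poses are not given: they have to be found in the camera images.
- tongs: Steel kitchen-style tongs, 230 mm long, 95 g, lying on their side on the counter: the two 22 mm wide arms stand on edge (z 0 to 22 mm) and close horizontally. Origin 11 mm below tongs_grip, same axes. A spring holds them open; squeezed a little over the rubber grips they can be carried with the jaws open (spring 8 to 13 N; close on a part with 20 to 40 N), and they reopen as the fingers open.
- tongs_grip (a point): Where to grip the tongs, across both arms: midway between them and between the black rubber grips (72 mm long), 11 mm above the counter, 95 mm ahead of the hinge. x points along the tongs to the jaws, y is the closing direction, z up. Width here over the grips: 61 mm open, 55 mm to carry with the jaws open (spring about 10 N), 42 mm with the jaws closed on a 28 mm round.
- tongs_jaw (a point): Midway between the two jaws, 90 mm ahead of tongs_grip, same height and axes. Each jaw is a shallow hollow, 26 mm long, 20 mm high (1 to 21 mm above the arms' lower edge), 2.5 mm thick, centred here along x. Gap between the jaws' lips 59 mm when open, about 47 mm with the grips squeezed to 55 mm.
- tongs_left: The tongs' left arm (looking from hinge to jaws): origin on its upright hinge pin at the lower edge, 95 mm behind and 9 mm left of tongs_grip.
- tongs_right: The tongs' right arm, likewise, 9 mm right of tongs_grip.
- topcap_mid (a point): The tank's top cap, the part wanted: a steel drum 28 mm across, 18 mm tall, with three dark grooves, and on top a black mouthpiece 16 mm thick (19 mm at foot) and 16 mm tall; 34 mm in all, the tallest of the row, 35 g, upright on the mat, mouthpiece up. This point: on its axis, half-way up (17 mm above its foot).
- topcap: The same top cap: origin at the centre of its foot, z up its axis.
- mat: Grey ribbed rubber drying mat, 120 mm (x) by 270 mm (y), 6 mm thick, fixed to the counter; origin on the counter under its centre, x pointing away from the robot. Four tank parts stand on it in one row along y, about 62 mm apart, in any order; nothing else stands on it.
- sleeve: Another tank part on the mat: plain open steel tube, 26 mm across, 26 mm tall; origin at the centre of its foot. Leave alone.
- tankbase: Another tank part on the mat: flat steel disc with a short brass pin on top, 25 mm across, 11 mm tall plus a 6 mm pin; origin at the centre of its foot. Leave alone.
- deck: Another tank part on the mat: flat steel disc with two small square posts, 24 mm across, 8 mm tall plus 12 mm posts; origin at the centre of its foot. Leave alone.
- bottle_a: E-liquid bottle with a black pointed cap, 33 mm across, 114 mm tall, standing about on the counter; origin at the centre of its underside. Leave alone.
- bottle_b: E-liquid bottle with a white pointed cap, 33 mm across, 121 mm tall, standing about on the counter; origin at the centre of its underside. Leave alone.
- mod: Grey battery unit lying flat, 88 by 54 by 27 mm; on the counter, origin at its underside. Leave alone.
- driver: Small screwdriver, 130 mm long, lying (origin under its middle); on the counter, origin at its underside. Leave alone.
- spool: White wire spool, 48 mm across, 22 mm tall, standing about on the counter; origin at the centre of its underside. Leave alone.
There are look-alikes about, which are no part of the job. Of the things shaped like the tongs, the steel one is meant.

How it is judged:
By the outcome, as a careful person would: the job done as asked, in the order asked, and still so for the second after the job is handed in, while the arm keeps its last pose, push and grip.
It also fails if it takes over 51 s, if anything falls off the work surface, if the arm or the gripper's body presses on something with over 40 N, if the wrist force passes 120 N, or if a joint passes its speed limit or range.

## Working session

There is one attempt and no reset: what is moved stays moved. The work goes in short steps, Python scripts to look and compute and a shell command to move; the robot and the scene stay as the last step left them, time stands still between calls to the robot, and variables do not carry over. Pictures are saved under pics/ and viewed, about 8 in all and at most 12, crops included, and the job is handed in when it is done.

```bash
mkdir -p pics; ls
python3 - <<'E'
from cell import arm,cams
import cv2,numpy as np
for n in ["scene","top"]:
    c=cams.calibration(n);print(n,c)
    cv2.imwrite(f"pics/{n}0.png",cams.grab_frame(n)[:,:,::-1])
print(cams.calibration("wrist"))
print(arm.get_obs())
E
```

```text
pics
scene {'fx': 428.165614953653, 'fy': 428.165614953653, 'cx': 324.786370235958, 'cy': 202.45725105990343, 'k1': -0.041609652246867704, 'rvec': array([ 1.7850816 ,  1.71856291, -0.72554756]), 'tvec': array([ -32.76334882, -337.95895774, 1523.50653886])}
top {'fx': 450.7553514271713, 'fy': 450.7553514271713, 'cx': 318.1937969996692, 'cy': 201.18512613245255, 'k1': 0.027713878068548654, 'rvec': array([ 2.13575344, -2.19639818,  0.11864174]), 'tvec': array([  -7.46074949,  541.17429286, 1183.38234956])}
{'fx': 330.5671569616272, 'fy': 330.5671569616272, 'cx': 321.26102820083383, 'cy': 198.20579762105598, 'k1': -0.012403294647729624, 'hand_eye': array([[ 9.99997640e-01, -2.16109852e-03,  2.23888557e-04,
        -5.83127317e-03],
       [ 2.02085225e-03,  9.63015596e-01,  2.69438077e-01,
        -7.65471982e+01],
       [-7.97890403e-04, -2.69436989e-01,  9.63017691e-01,
        -1.44645190e+02],
       [ 0.00000000e+00,  0.00000000e+00,  0.00000000e+00,
         1.00000000e+00]])}
{'time': 0.1, 'qpos': array([-1.41459048e+00,  4.91511955e-01,  1.55936124e+00, -1.89965300e-05,
        1.09170976e+00, -1.05603397e-01]), 'joint_vel': array([-9.11745091e-04, -1.05591274e-03, -6.21968415e-04,  9.93057721e-05,
        7.36363424e-05, -3.21796413e-04]), 'joint_torque': array([ 1.94532098e-03, -6.13620687e+01, -2.58607310e+01,  6.93603465e-02,
        4.70270205e-02, -7.18676370e-05]), 'tool_pos': array([ 161.75563181, -603.51951859,  239.12169033]), 'orientation': array([-2.49187904e+00,  1.91204918e+00,  1.14541573e-03]), 'ft_force': array([ 0.49304469, -0.84583511,  0.47425925]), 'wrist_torque': array([ 0.01712752, -0.0219026 ,  0.04372582]), 'finger_gap': 95.33556183082325}
```

View pics/top0.png

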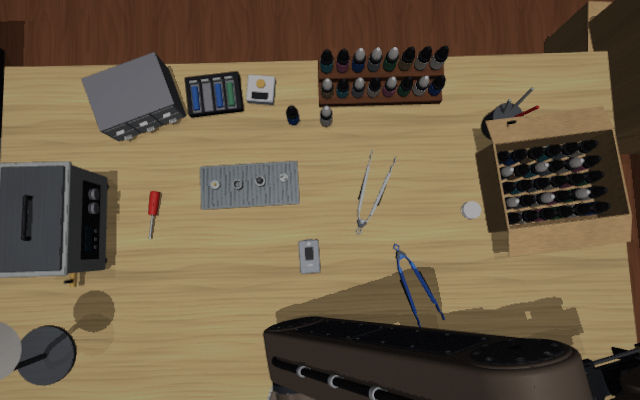

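View pics/scene0.png

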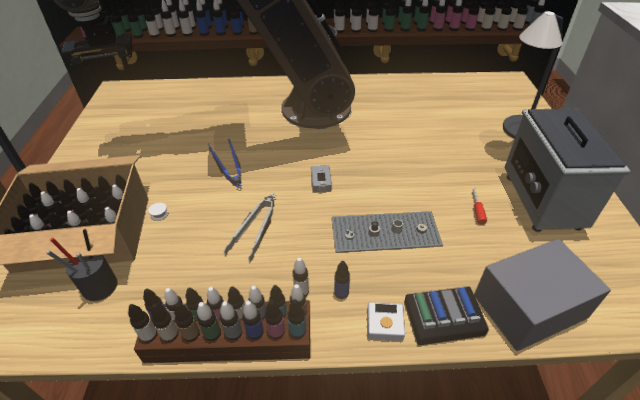

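Top: the steel tongs have their hinge at (361,229) and jaws at (371,153) and (394,158). The blue pair at (398,247) is the look-alike. The row of parts is at (215,184), (238,184), (260,181) and (284,177). The part with a dark top at (260,181), or (374,228) in scene, is the top cap candidate; the sleeve at (238,184) is the one it could be confused with.

```bash
cat > h.py <<'E'
import numpy as np,cv2
from scipy.spatial.transform import Rotation as R
from cell import arm,cams
def cam(n,o=None):
    c=cams.calibration(n)
    K=np.array([[c['fx'],0,c['cx']],[0,c['fy'],c['cy']],[0,0,1.]]);d=np.array([c['k1'],0,0,0.])
    if n=='wrist':
        o=o or arm.get_obs();T=np.eye(4);T[:3,:3]=R.from_rotvec(o['orientation']).as_matrix();T[:3,3]=o['tool_pos']
        W=T@c['hand_eye'];Rm=W[:3,:3].T;t=-Rm@W[:3,3]
    else: Rm=R.from_rotvec(c['rvec']).as_matrix();t=c['tvec']
    return K,d,Rm,t
def ray(C,uv):
    K,d,Rm,t=C;p=cv2.undistortPoints(np.array([[uv]],float),K,d).ravel()
    return -Rm.T@t,Rm.T@np.array([p[0],p[1],1])
def onz(C,uv,z):
    c,r=ray(C,uv);return c+r*(z-c[2])/r[2]
def px(C,P):
    K,d,Rm,t=C;return cv2.projectPoints(np.array([P],float),cv2.Rodrigues(Rm)[0],t,K,d)[0].ravel()
E
python3 - <<'E'
from h import *
T=cam('top');S=cam('scene')
for n,uv,z in [('hinge',(361,229),22),('jawL',(371,153),22),('jawR',(394,158),22),('p1',(215,184),16),('p2',(238,184),32),('p3',(260,181),40),('p4',(284,177),20),('botW',(326,113),110),('botB',(292,113),110),('mod',(310,256),27),('spool',(471,210),22)]:
    print(n,onz(T,uv,z).round())
for n,uv,z in [('hinge',(271,200),22),('capS',(374,224),40),('sleeveS',(397,221),32),('bW',(300,288),0),('bB',(342,295),0)]: print(n,onz(S,uv,z).round())
t=cv2.imread('pics/top0.png');s=cv2.imread('pics/scene0.png')
a=cv2.resize(t[140:240,190:410],None,fx=3.5,fy=3.5,interpolation=3);b=cv2.resize(s[185:265,225:445],None,fx=3.5,fy=3.5,interpolation=3)
im=np.vstack([a,b])[:600];cv2.imwrite('pics/crop.png',im);print(im.shape)
E
```

```text
hinge [ 463. -136.   22.]
jawL [ 670. -171.   22.]
jawR [ 654. -233.   22.]
p1 [597. 257.  16.]
p2 [593. 192.  32.]
p3 [598. 132.  40.]
p4 [611.  69.  20.]
botW [759. -49. 110.]
botB [761.  38. 110.]
mod [395.   3.  27.]
spool [ 506. -433.   22.]
hinge [ 490. -130.   22.]
capS [605. 134.  40.]
sleeveS [590. 195.  32.]
bW [760. -51.   0.]
bB [783.  44.   0.]
(600, 770, 3)
```

View pics/crop.png

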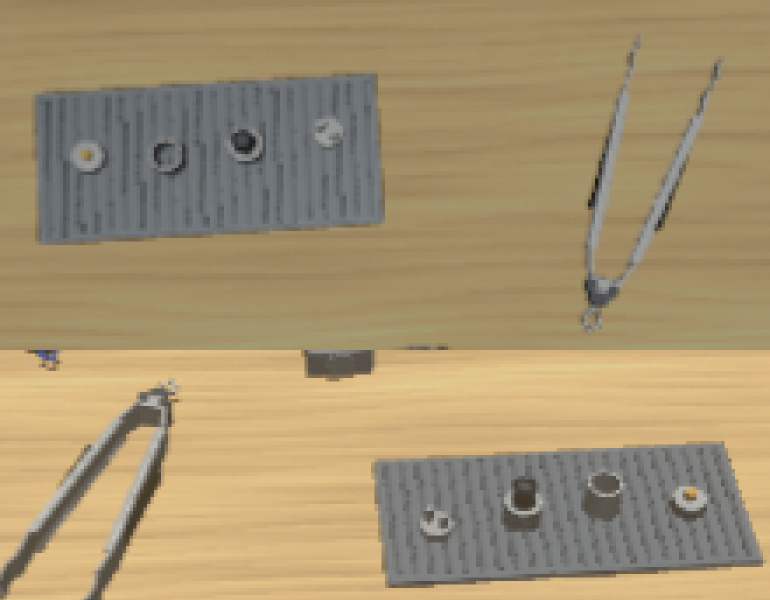

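The crop confirms it. The cap, a drum with a black mouthpiece, is at (260,181); the sleeve, deck and brass-pin base are clearly different. The steel tongs lie from about (481,-138) towards (665,-202), a heading of about -19°. Next I turn the tool to line up with them and go above the grip.

```bash
python3 -m crank '[{"slide":[0,0,0],"rot":[0,0,1],"hand":0},{"slide":[0,0,0],"rot":[0,0,1],"hand":0},{"slide":[0,0,0],"rot":[0,0,1],"hand":0},{"slide":[0,0,0],"rot":[0,0,1],"hand":0},{"slide":[0,0,0],"rot":[0,0,1],"hand":0},{"slide":[0,0,0],"rot":[0,0,1],"hand":0},{"slide":[0,0,0],"rot":[0,0,1],"hand":0},{"slide":[0,0,0],"rot":[0,0,1],"hand":0}]' | tail -c 400
for i in 1 2; do python3 -m crank '[{"slide":[-0.9,-0.4,0],"rot":[0,0,0],"hand":0},{"slide":[-0.9,-0.4,0],"rot":[0,0,0],"hand":0},{"slide":[-0.9,-0.4,0],"rot":[0,0,0],"hand":0},{"slide":[-0.9,-0.4,0],"rot":[0,0,0],"hand":0},{"slide":[-0.9,-0.4,0],"rot":[0,0,0],"hand":0},{"slide":[-0.9,-0.4,0],"rot":[0,0,0],"hand":0},{"slide":[-0.9,-0.4,0],"rot":[0,0,0],"hand":0},{"slide":[-0.9,-0.4,0],"rot":[0,0,0],"hand":0}]' | tail -c 400; done
cat >> h.py <<'E'
def go(P):
    o=arm.get_obs();M=R.from_rotvec(o['orientation']).as_matrix()
    d=M.T@(np.array(P)-o['tool_pos'])/25
    print('t',round(o['time'],2),'tcp',o['tool_pos'].round(1),'fwd(-y) deg',np.degrees(np.arctan2(-M[1,1],-M[0,1])).round(1),'toolz',M[:,2].round(3),'gap',o['finger_gap'].round(1),'F',o['ft_force'].round(1),'units to go',d.round(2))
    return o
E
python3 -c "
from h import *
go([571,-169,200])"
```

```text
time: 0.77
tool_pos: [161.6, -602.3, 236.0]
orientation: [-1.837, 2.544, 0.01]
ft_force: [0.1, -0.1, 0.4]
finger_gap: 95.3
time: 1.43
tool_pos: [296.3, -453.4, 233.6]
orientation: [-1.821, 2.555, 0.018]
ft_force: [1.4, -0.3, -0.9]
finger_gap: 95.1
time: 2.1
tool_pos: [435.8, -300.4, 233.4]
orientation: [-1.82, 2.556, 0.024]
ft_force: [1.0, 0.5, 0.3]
finger_gap: 95.4Traceback (most recent call last):
  File "<string>", line 3, in <module>
    go([571,-169,200])
    ~~^^^^^^^^^^^^^^^^
  File "h.py", line 22, in go
    print('t',round(o['time'],2),'tcp',o['tool_pos'].round(1),'fwd(-y) deg',np.degrees(np.arctan2(-M[1,1],-M[0,1])).round(1),'toolz',M[:,2].round(3),'gap',o['finger_gap'].round(1),'F',o['ft_force'].round(1),'units to go',d.round(2))
                                                                                                                                                           ^^^^^^^^^^^^^^^^^^^^^
AttributeError: 'float' object has no attribute 'round'
```

```bash
sed -i "s/o\['finger_gap'\].round(1)/round(o['finger_gap'],1)/" h.py
python3 -m crank '[{"slide":[-0.85,-0.43,0.2],"rot":[0,0,0],"hand":0},{"slide":[-0.85,-0.43,0.2],"rot":[0,0,0],"hand":0},{"slide":[-0.85,-0.43,0.2],"rot":[0,0,0],"hand":0},{"slide":[-0.85,-0.43,0.2],"rot":[0,0,0],"hand":0},{"slide":[-0.85,-0.43,0.2],"rot":[0,0,0],"hand":0},{"slide":[-0.85,-0.43,0.2],"rot":[0,0,0],"hand":0},{"slide":[-0.85,-0.43,0.2],"rot":[0,0,0],"hand":0},{"slide":[0,0,0],"rot":[0,0,0],"hand":0}]' >/dev/null
python3 -c "
from h import *
o=go([571,-169,200])
im=cams.grab_frame('wrist');C=cam('wrist',o)
im=im[:,:,::-1].copy()
print(px(C,[571,-169,11]),px(C,[656,-198,11]))
cv2.imwrite('pics/w1.png',im)
np.save('w1.npy',np.r_[o['tool_pos'],o['orientation']])"
```

```text
t 2.77 tcp [ 562.1 -173.8  196.4] fwd(-y) deg -18.9 toolz [-0.008  0.016 -1.   ] gap 95.0 F [-0.7  0.1 -1.5] units to go [-0.3  -0.27 -0.15]
[316.6234476  174.59415856] [315.91035304  81.14412154]
```

View pics/w1.png

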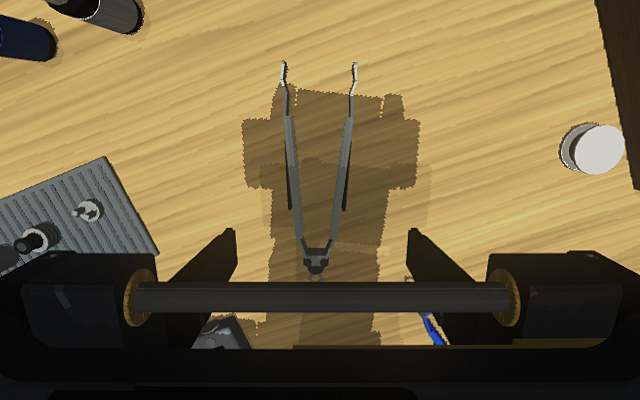

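The wrist view has the tongs centred: hinge pins at about (308,262) and (325,262), jaw tips at (284,64) and (355,64), and rubber grip rear ends at (290,210) and (345,210). I'll cast these onto z=22.

```bash
python3 -c "
from h import *
v=np.load('w1.npy');o=dict(tool_pos=v[:3],orientation=v[3:]);C=cam('wrist',o)
P={n:onz(C,uv,22)[:2] for n,uv in dict(hL=(308,262),hR=(325,262),tL=(284,64),tR=(355,64),gL=(290,210),gR=(345,210)).items()}
for n in P: print(n,P[n].round(1))
h=(P['hL']+P['hR'])/2;t=(P['tL']+P['tR'])/2;d=(t-h)/np.linalg.norm(t-h)
print('hinge sep',np.linalg.norm(P['hL']-P['hR']),'tipsep',np.linalg.norm(P['tL']-P['tR']),'len',np.linalg.norm(t-h),'ang',np.degrees(np.arctan2(d[1],d[0])))
print('rear grip along',((P['gL']+P['gR'])/2-h)@d,'expected 59')
g=h+95*d;g2=t-103*d;print('grip from hinge',g,'from tip',g2)
go([*(g+g2)/2,60])"
```

```text
hL [ 486.6 -130.1]
hR [ 480.8 -147.2]
tL [ 678.5 -175.8]
tR [ 657.6 -236. ]
gL [ 547.3 -132.4]
gR [ 529.3 -185.2]
hinge sep 18.08193987528491 tipsep 63.753341693361406 len 196.2816214763425 ang -20.051060500805484
rear grip along 58.24758162127993 expected 59
grip from hinge [ 572.90943276 -171.18814293] from tip [ 571.29520954 -170.59898407]
t 2.82 tcp [ 561.1 -174.7  196.6] fwd(-y) deg -18.9 toolz [-0.008  0.016 -1.   ] gap 94.9 F [-0.3  0.  -0.3] units to go [-0.22 -0.44  5.46]
```

```bash
python3 -m crank '[{"slide":[-0.2,-0.44,0],"rot":[0.18,0.18,0.28],"hand":0},{"slide":[0,0,0.9],"rot":[0,0,0],"hand":0},{"slide":[0,0,0.9],"rot":[0,0,0],"hand":0},{"slide":[0,0,0.9],"rot":[0,0,0],"hand":0},{"slide":[0,0,0.9],"rot":[0,0,0],"hand":0},{"slide":[0,0,0.9],"rot":[0,0,0],"hand":0},{"slide":[0,0,0.5],"rot":[0,0,0],"hand":0},{"slide":[0,0,0],"rot":[0,0,0],"hand":0}]' >/dev/null
python3 -c "
from h import *
o=go([572,-171,29])"
```

```text
t 3.48 tcp [ 570.3 -178.5   68.4] fwd(-y) deg -20.2 toolz [ 0.001 -0.003 -1.   ] gap 95.2 F [-0.8  0.2 -0.5] units to go [-0.31  0.04  1.58]
```

```bash
python3 -m crank '[{"slide":[-0.3,0.04,0.2],"rot":[0,0,0],"hand":0},{"slide":[0,0,0.6],"rot":[0,0,0],"hand":0},{"slide":[0,0,0.5],"rot":[0,0,0],"hand":0},{"slide":[0,0,0],"rot":[0,0,0],"hand":0},{"slide":[0,0,0],"rot":[0,0,0],"hand":0}]' >/dev/null
python3 -c "
from h import *
o=go([572,-171,28])"
```

```text
t 3.9 tcp [ 572.1 -172.2   37.1] fwd(-y) deg -20.3 toolz [ 0.003 -0.004 -1.   ] gap 95.1 F [0.8 0.5 0.4] units to go [-0.05  0.02  0.37]
```

```bash
python3 -m crank '[{"slide":[-0.05,0,0.36],"rot":[0,0,0],"hand":0},{"slide":[0,0,0],"rot":[0,0,0],"hand":60},{"slide":[0,0,0],"rot":[0,0,0],"hand":85},{"slide":[0,0,0],"rot":[0,0,0],"hand":95},{"slide":[0,0,0],"rot":[0,0,0],"hand":105},{"slide":[0,0,0],"rot":[0,0,0],"hand":107},{"slide":[0,0,0],"rot":[0,0,0],"hand":107},{"slide":[0,0,0],"rot":[0,0,0],"hand":107}]' 
python3 -c "
from h import *
o=go([572,-171,28])"
```

```text
time: 4.57
tool_pos: [573.8, -171.2, 30.3]
orientation: [-1.793, 2.576, -0.014]
ft_force: [-0.3, -0.3, -0.8]
finger_gap: 56.7
t 4.57 tcp [ 573.8 -171.2   30.3] fwd(-y) deg -20.3 toolz [ 0.007 -0.005 -1.   ] gap 56.7 F [-0.3 -0.3 -0.8] units to go [0.02 0.07 0.09]
```

```bash
python3 -m crank '[{"slide":[0,0,0],"rot":[0,0,0],"hand":111},{"slide":[0,0,0],"rot":[0,0,0],"hand":111},{"slide":[0,0,-0.4],"rot":[0,0,0],"hand":111},{"slide":[0,0,-0.6],"rot":[0,0,0],"hand":111},{"slide":[0,0,-0.8],"rot":[0,0,0],"hand":111},{"slide":[0,0,-0.8],"rot":[0,0,0],"hand":111},{"slide":[0,0,-0.8],"rot":[0,0,0],"hand":111},{"slide":[0,0,-0.8],"rot":[0,0,0],"hand":111}]' 
python3 -m crank '[{"slide":[0,0,-0.5],"rot":[0,0,-0.8],"hand":111},{"slide":[0,0,-0.3],"rot":[0,0,-0.8],"hand":111},{"slide":[0,0,0],"rot":[0,0,-0.8],"hand":111},{"slide":[0,0,0],"rot":[0,0,-0.8],"hand":111},{"slide":[0,0,0],"rot":[0,0,-0.8],"hand":111},{"slide":[0,0,0],"rot":[0,0,-0.8],"hand":111},{"slide":[0,0,0],"rot":[0,0,-0.7],"hand":111},{"slide":[0,0,0],"rot":[0,0,0],"hand":111}]' 
python3 -c "
from h import *
o=go([510,130,150])
cv2.imwrite('pics/w2.png',cams.grab_frame('wrist')[:,:,::-1])"
```

```text
time: 5.23
tool_pos: [571.0, -169.9, 138.0]
orientation: [1.794, -2.577, 0.002]
ft_force: [-0.3, -0.5, -0.6]
finger_gap: 53.8
time: 5.9
tool_pos: [571.7, -170.0, 171.7]
orientation: [-2.272, 2.166, -0.019]
ft_force: [-1.2, 0.8, -0.2]
finger_gap: 53.4
t 5.9 tcp [ 571.7 -170.   171.7] fwd(-y) deg 2.7 toolz [ 0.011 -0.007 -1.   ] gap 53.4 F [-1.2  0.8 -0.2] units to go [-12.11   1.9    0.76]
```

View pics/w2.png

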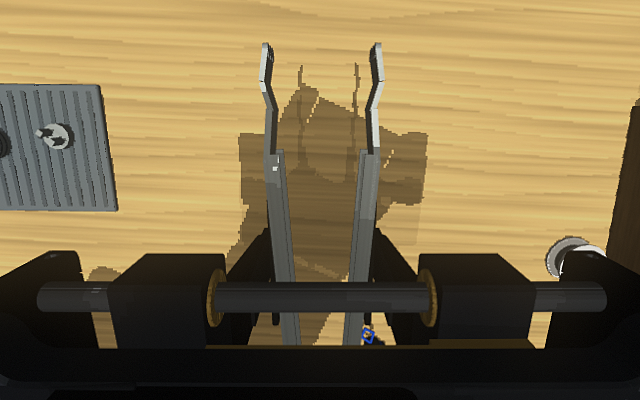

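Tongs are held, with jaw tips at (267,43) and (376,43). I'll check that they are level in the hand and carry them above the cap.

```bash
python3 -c "
from h import *
c=cams.calibration('wrist');K,d,_,_=cam('wrist');H=np.linalg.inv(c['hand_eye'])
for z in (0,8.3,16): 
  for x in(-24.,24.):
    p=H@[x,-103,z,1];print(z,x,cv2.projectPoints(p[None,:3],np.zeros(3),np.zeros(3),K,d)[0].ravel())
"
python3 -m crank '[{"slide":[-0.5,0.1,0],"rot":[0.1,0.14,0],"hand":109},{"slide":[-0.8,0.13,0],"rot":[0,0,0],"hand":109},{"slide":[-0.8,0.13,0],"rot":[0,0,0],"hand":109},{"slide":[-0.8,0.13,0],"rot":[0,0,0],"hand":109},{"slide":[-0.8,0.13,0],"rot":[0,0,0],"hand":109},{"slide":[-0.8,0.13,0],"rot":[0,0,0],"hand":109},{"slide":[-0.8,0.13,0],"rot":[0,0,0],"hand":109},{"slide":[-0.8,0.13,0],"rot":[0,0,0],"hand":109}]' 
python3 -m crank '[{"slide":[-0.8,0.13,0],"rot":[0,0,0],"hand":109},{"slide":[-0.8,0.13,0],"rot":[0,0,0],"hand":109},{"slide":[-0.8,0.13,0],"rot":[0,0,0],"hand":109},{"slide":[-0.8,0.13,0],"rot":[0,0,0],"hand":109},{"slide":[-0.8,0.13,0],"rot":[0,0,0],"hand":109},{"slide":[-0.8,0.13,0],"rot":[0,0,0],"hand":109},{"slide":[-0.5,0.1,0],"rot":[0,0,0],"hand":109},{"slide":[0,0,0],"rot":[0,0,0],"hand":109}]' 
python3 -c "
from h import *
o=go([510,130,150])
cv2.imwrite('pics/w3.png',cams.grab_frame('wrist')[:,:,::-1])
np.save('w3.npy',np.r_[o['tool_pos'],o['orientation']])"
```

```text
0 -24.0 [261.4355998   37.67253885]
0 24.0 [381.08756702  37.43386553]
8.3 -24.0 [264.81869261  41.5453515 ]
8.3 24.0 [377.66796519  41.31961445]
16 -24.0 [267.63071115  44.76485806]
16 24.0 [374.82555406  44.54993562]
time: 6.62
tool_pos: [539.7, -16.3, 171.1]
orientation: [-2.244, 2.195, -0.043]
ft_force: [-0.7, -0.9, -0.5]
finger_gap: 54.5
time: 7.28
tool_pos: [512.4, 125.0, 171.0]
orientation: [-2.227, 2.211, -0.044]
ft_force: [-0.0, -0.4, -0.6]
finger_gap: 54.4
t 7.28 tcp [512.4 125.  171. ] fwd(-y) deg 0.4 toolz [ 0.022 -0.018 -1.   ] gap 54.4 F [-0.  -0.4 -0.6] units to go [-0.21  0.11  0.83]
```

View pics/w3.png

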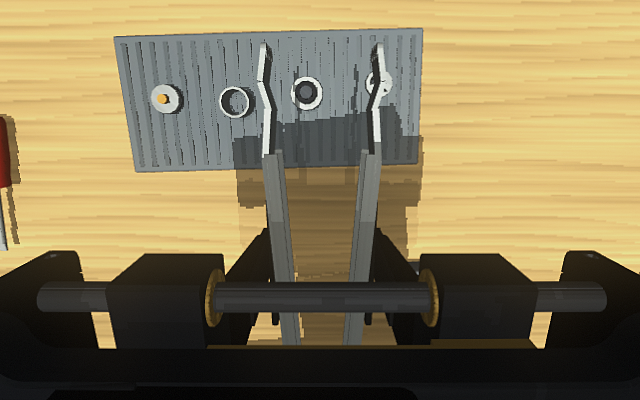

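Tongs are level, with tip row 43 against 41.5 expected. The cap's mouthpiece top is at (306,92) and its drum ring centre at (307,94), between the jaws at columns 264 and 378. I'll work out the correction.

```bash
python3 -c "
from h import *
v=np.load('w3.npy');o=dict(tool_pos=v[:3],orientation=v[3:]);C=cam('wrist',o)
im=cv2.imread('pics/w3.png');g=cv2.cvtColor(im,6)
sub=g[70:118,285:330];
m=(sub>185).astype('uint8');cs,_=cv2.findContours(m,0,2);k=max(cs,key=cv2.contourArea);(x,y),r=cv2.minEnclosingCircle(k);print('ring',x+285,y+70,r)
d=onz(C,(x+285,y+70),24);e=onz(C,(x+285+r,y+70),24);print('drum',d,'radius',np.linalg.norm(e-d))
m2=((cv2.GaussianBlur(sub,(3,3),0)<95)).astype('uint8');cs,_=cv2.findContours(m2,0,2);k=max(cs,key=cv2.contourArea);(x,y),r=cv2.minEnclosingCircle(k);print('mp',x+285,y+70,r)
print('mouthpiece',onz(C,(306,92),40), onz(C,(x+285,y+70),40))
M=R.from_rotvec(v[3:]).as_matrix()
j=M@[0,-90,19.3]+v[:3];print('jaw',j,'deck',onz(C,(378,83),20),'sleeve',onz(C,(234,102),32))
"
```

```text
ring 306.0990791320801 92.69354820251465 16.441099166870117
drum [602.91030377 135.81602641  24.        ] radius 13.929019051613398
mp 305.5 92.0 11.280613899230957
mouthpiece [602.50160016 135.48572345  40.        ] [602.49937771 135.885667    40.        ]
jaw [602.81734026 125.35591144 153.68040372] deck [611.47916586  74.33736086  20.        ] sleeve [594.80151374 195.23144996  32.        ]
```

```bash
python3 -m crank '[{"slide":[-0.2,0,0],"rot":[-0.3,-0.26,-0.75],"hand":109},{"slide":[0,0,0.6],"rot":[0,0,0],"hand":109},{"slide":[0,0,0.7],"rot":[0,0,0],"hand":109},{"slide":[0,0,0.7],"rot":[0,0,0],"hand":109},{"slide":[0,0,0.7],"rot":[0,0,0],"hand":109},{"slide":[0,0,0.4],"rot":[0,0,0],"hand":109},{"slide":[0,0,0],"rot":[0,0,0],"hand":109},{"slide":[0,0,0],"rot":[0,0,0],"hand":109}]' >/dev/null
python3 -c "
from h import *
o=go([512.9,130.1,82])"
```

```text
t 8.0 tcp [515.6 124.1  93.2] fwd(-y) deg 3.0 toolz [ 0.005  0.    -1.   ] gap 54.4 F [-0.  -0.5 -1.4] units to go [-0.25  0.1   0.45]
```

```bash
python3 -m crank '[{"slide":[-0.26,0.1,0.3],"rot":[0,0,0],"hand":109},{"slide":[0,0,0.1],"rot":[0,0,0],"hand":109},{"slide":[0,0,0],"rot":[0,0,0],"hand":109},{"slide":[0,0,0],"rot":[0,0,0],"hand":109}]' >/dev/null
python3 -c "
from h import *
o=go([512.9,130.1,60]);C=cam('wrist',o)
im=cams.grab_frame('wrist')[:,:,::-1].copy()
print('cap exp',px(C,[602.7,135.6,40]))
cv2.imwrite('pics/w4.png',cv2.resize(im[0:250,180:460],None,fx=2,fy=2,interpolation=2))
np.save('w4.npy',np.r_[o['tool_pos'],o['orientation']])"
```

```text
t 8.33 tcp [513.6 130.6  84.5] fwd(-y) deg 2.9 toolz [ 0.008  0.001 -1.   ] gap 54.4 F [ 0.   0.3 -1.1] units to go [0.02 0.04 0.98]
cap exp [320.37366229  82.38073875]
```

View pics/w4.png

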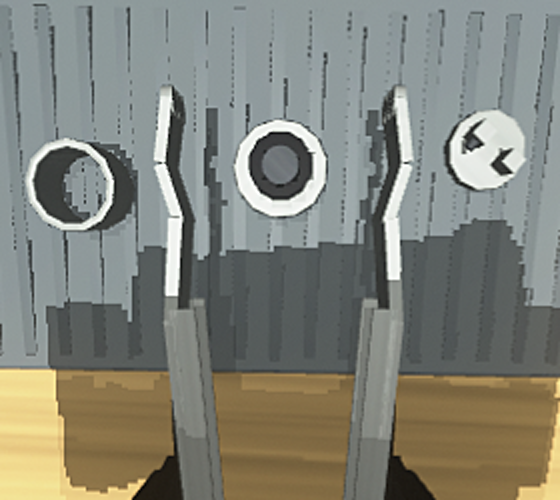

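The cap is at crop (280,165), full-frame (320,82.5), exactly as predicted, and centred between the jaws (crop columns 163 and 402). Neighbours are clear. Descend.

```bash
python3 -m crank '[{"slide":[0,0,0.4],"rot":[0,0,0],"hand":109},{"slide":[0,0,0.4],"rot":[0,0,0],"hand":109},{"slide":[0,0,0.4],"rot":[0,0,0],"hand":109},{"slide":[0,0,0.2],"rot":[0,0,0],"hand":109},{"slide":[0,0,0],"rot":[0,0,0],"hand":109},{"slide":[0,0,0],"rot":[0,0,0],"hand":109}]' >/dev/null
python3 -c "
from h import *
o=go([512.9,130.1,39])"
```

```text
t 8.88 tcp [514.  130.7  45.8] fwd(-y) deg 2.9 toolz [ 0.008  0.001 -1.   ] gap 54.3 F [-0.1 -1.  -0.9] units to go [0.02 0.05 0.27]
```

```bash
python3 -m crank '[{"slide":[0,0.03,0.25],"rot":[0,0,0],"hand":109},{"slide":[0,0,0],"rot":[0,0,0],"hand":109},{"slide":[0,0,0],"rot":[0,0,0],"hand":120},{"slide":[0,0,0],"rot":[0,0,0],"hand":128},{"slide":[0,0,0],"rot":[0,0,0],"hand":135},{"slide":[0,0,0],"rot":[0,0,0],"hand":142},{"slide":[0,0,0],"rot":[0,0,0],"hand":150},{"slide":[0,0,0],"rot":[0,0,0],"hand":160}]'
python3 -m crank '[{"slide":[0,0,0],"rot":[0,0,0],"hand":190},{"slide":[0,0,0],"rot":[0,0,0],"hand":255},{"slide":[0,0,0],"rot":[0,0,0],"hand":255},{"slide":[0,0,0],"rot":[0,0,0],"hand":255},{"slide":[0,0,0],"rot":[0,0,0],"hand":255}]'
python3 -c "
from h import *
o=go([512.9,130.1,39])
im=cams.grab_frame('wrist')[:,:,::-1].copy()
cv2.imwrite('pics/w5.png',cv2.resize(im[0:250,180:460],None,fx=2,fy=2,interpolation=2))"
```

```text
time: 9.55
tool_pos: [513.7, 130.7, 39.6]
orientation: [-2.271, 2.16, -0.01]
ft_force: [-0.2, 0.0, -0.5]
finger_gap: 42.9
time: 9.97
tool_pos: [513.7, 130.8, 39.8]
orientation: [-2.271, 2.159, -0.01]
ft_force: [-0.4, 0.1, -1.4]
finger_gap: 42.4
t 9.97 tcp [513.7 130.8  39.8] fwd(-y) deg 2.9 toolz [ 0.01   0.001 -1.   ] gap 42.4 F [-0.4  0.1 -1.4] units to go [0.02 0.03 0.03]
```

View pics/w5.png

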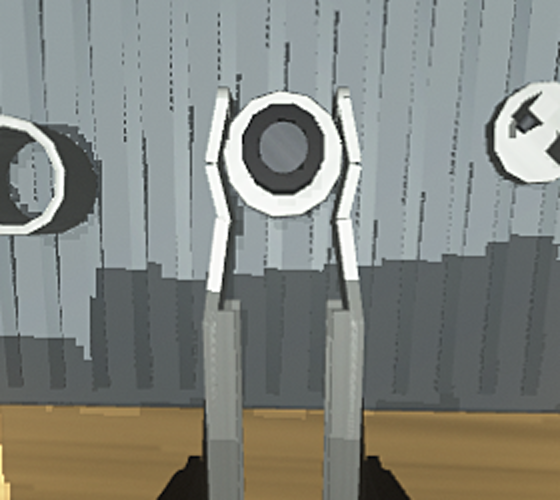

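The gap of 42.4 mm matches "closed on a 28 mm round". The cap is seated in the jaw hollows at crop (283,150). Lift gently.

```bash
python3 -m crank '[{"slide":[0,0,-0.15],"rot":[0,0,0],"hand":255},{"slide":[0,0,-0.3],"rot":[0,0,0],"hand":255},{"slide":[0,0,-0.4],"rot":[0,0,0],"hand":255},{"slide":[0,0,-0.5],"rot":[0,0,0],"hand":255},{"slide":[0,0,-0.5],"rot":[0,0,0],"hand":255},{"slide":[0,0,-0.5],"rot":[0,0,0],"hand":255},{"slide":[0,0,-0.5],"rot":[0,0,0],"hand":255},{"slide":[0,0,-0.5],"rot":[0,0,0],"hand":255}]'
python3 -m crank '[{"slide":[0,0,-0.5],"rot":[0,0,0],"hand":255},{"slide":[0,0,-0.5],"rot":[0,0,0],"hand":255},{"slide":[0,0,-0.5],"rot":[0,0,0],"hand":255},{"slide":[0,0,-0.4],"rot":[0,0,0],"hand":255},{"slide":[0,0,-0.3],"rot":[0,0,0],"hand":255},{"slide":[0,0,-0.1],"rot":[0,0,0],"hand":255},{"slide":[0,0,0],"rot":[0,0,0],"hand":255},{"slide":[0,0,0],"rot":[0,0,0],"hand":255}]'
python3 -c "
from h import *
o=go([513,130,185])
a=cams.grab_frame('wrist')[0:200,180:460,::-1];s=cams.grab_frame('scene')[130:270,225:505,::-1]
cv2.imwrite('pics/f.png',cv2.resize(np.vstack([a,s]),None,fx=1.75,fy=1.75,interpolation=2))"
```

```text
time: 10.68
tool_pos: [511.8, 130.5, 130.2]
orientation: [-2.273, 2.161, -0.008]
ft_force: [0.5, 0.3, -0.9]
finger_gap: 42.4
time: 11.35
tool_pos: [510.8, 130.5, 200.4]
orientation: [-2.267, 2.155, -0.017]
ft_force: [-0.4, -0.1, -1.7]
finger_gap: 42.6
t 11.35 tcp [510.8 130.5 200.4] fwd(-y) deg 2.9 toolz [ 0.017  0.002 -1.   ] gap 42.6 F [-0.4 -0.1 -1.7] units to go [ 0.03 -0.07  0.62]
```

View pics/f.png

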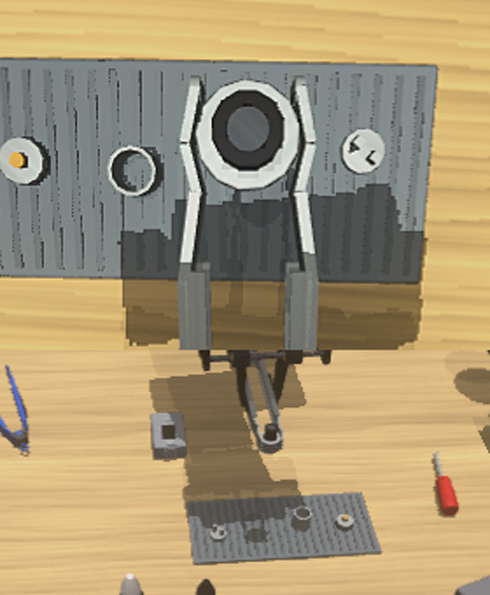

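The cap is held upright in the jaws about 160 mm up, and the other three parts stand in place on the mat. I'll hold briefly, then hand in.

```bash
python3 -m crank '[{"slide":[0,0,0],"rot":[0,0,0],"hand":255},{"slide":[0,0,0],"rot":[0,0,0],"hand":255},{"slide":[0,0,0],"rot":[0,0,0],"hand":255},{"slide":[0,0,0],"rot":[0,0,0],"hand":255}]'
python3 -c "
from h import *
o=go([513,130,200]);print(abs(o['joint_vel']).max());print(arm.sign_off())"
```

```text
time: 11.78
tool_pos: [510.3, 130.4, 198.0]
orientation: [-2.27, 2.158, -0.013]
ft_force: [-0.6, -0.3, -0.6]
finger_gap: 42.8
t 11.78 tcp [510.3 130.4 198. ] fwd(-y) deg 2.9 toolz [ 0.013  0.001 -1.   ] gap 42.8 F [-0.6 -0.3 -0.6] units to go [ 0.02 -0.11 -0.08]
0.007021852542170007
the job is handed in; nothing more can be done
None
```

The top cap is held up in the steel tongs, about 158 mm above where it stood on the mat, and I handed the job in at 11.8 s. I gripped the tongs at their rubber grips, carried them jaws-open, lowered them around the cap, closed on the drum and lifted straight up.

- **Grip:** the final finger gap was 42.8 mm, against 42 mm expected for jaws closed on a 28 mm round. It read 42.4 mm on closing and crept up slightly, and the last pictures show the cap seated upright in the jaws.
- **Steadiness:** the arm was practically still, with joint speeds under 0.01 rad/s and forces under 2 N. The tool settled about 2 mm while holding.
- **Everything else:** the other three tank parts stood in place in the last pictures. I did not re-measure the bottles or the other items on the counter; nothing was moved near them.
- **Disagreements:** the tool tilted by up to about 1.6° during the moves. I corrected it, and it ended at about 0.7°. My first estimate of the cap from the overhead view was about 5 mm off the closer one; I used the closer one, which a second wrist view confirmed.

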